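# Check the overload gap of the bench scale

## Robot

A 6-joint arm with a two-finger parallel gripper is mounted at the origin on the work surface; the furniture and walls round the work are solid. World frame = base frame: x ahead of the robot, y to its left, z up, the work surface at z = 0. Lengths are in m, angles in rad, forces in N, time in s.
With the tool pointing down it reaches from about 0.225 to 0.875 m from the base axis. Payload 3.4 kg.
Tool frame: the origin (TCP) lies on the centre line of the jaws, within the pads' length; the fingertips stand 17 mm ahead of it and the grasp point (between the pads) lies 2 mm behind it (nose_length is the distance from the TCP to the fingertips, in m); z points along the fingers, y is the line along which they close (so a half turn about z gives the same grasp; the last joint's range is limited). The gripper opens to 85 mm and grips with 20 to 120 N. Pads are 22 mm wide; open, the fingers measure 114 mm over their backs; the gripper's body (76 mm by 85 mm) begins 54 mm behind the grasp point. The pads swing forward as they close: fully open they stand 13 mm farther back than shut.
Start: joints at [1.123, 0.276, 1.505, -0, 1.361, -0.121], TCP at [0.185, 0.545, 0.21] pointing down, gripper open.
Joint ranges: [-2.89, 2.89], [-0.75, 2.08], [0.22, 2.7], [-1.18, 4.32], [0.11, 2.71], [-2.7, 2.7]. Speed limits (rad/s): [2.57, 2.57, 3.14, 3.14, 3.14, 3.14].

## Interface

Orientations are given as a unit quaternion [w, x, y, z].
In Python, from rig import get_state, get_image, sign_off, find_in, place_of, nose_length gives the robot as it stands.
- The arm moves only by the tool apply_moves, never from a script. Its argument "deltas" is one flat list of numbers, 5 for each row, row after row: the finger opening in mm, from 0 to 85.4, then the shift along the tool's x, y, z in mm, then the turn about the tool's z in degrees. A call has 1 to 12 rows; each row is the pose to reach, as a shift and turn from the pose commanded when the call began, along the tool's axes at that moment; what a row does not reach only later rows make up. A row lasts 1/12 s, in which the tool goes at most 41.7 mm and 7.16 degrees, less where a joint would pass 70% of its speed; a pose out of reach is approached as far as the arm can. A call with a gripper value outside its range is refused whole. The fingers move at their own pace and stop on an object; "squeeze" is the grip in N (left out, the last holds). Time passes only in rows, so rows that repeat a pose let the fingers close. It gives the time, the measured TCP pose, the force, the opening and the grip force at its end, in the units of the state.
- get_state(): the state, without advancing time (a new reading comes with each control period).
- get_image(name): name is "scene" or "top"; returns a dict with "frame" (420x560x3 uint8, red, green, blue), "K" (3x3 intrinsics, pixels), "position" and "orientation" of the camera in the world. Camera axes: x right, y down, z forward; pixel columns grow to the right and rows downward; lengths in m; the calibration is good to about 2 mm. A picture is of the moment at which its call begins. There is no depth.
- sign_off(): hands the job in; it is judged then, once.
Trained networks look in a picture, given as the dict that the camera call returned (one of the last four; its "shot" number tells which), for a name from the list of things; names that differ only in an ending like _2 or _b are one class to them, and where a whole thing is asked for, a point or a joint stands for the part that bears it (a point fixed in the world has none). Each returns a list of dicts, best first, with "score" (0 to 1); they miss things now and then, are a little off and sometimes report something else, mostly with a low value. They report only what shows in the picture. A call takes as long as a camera call.
- find_in(query, picture): "point" ([column, row] in pixels, amid what is visible of it).
- place_of(query, picture): "point" ([column, row] in pixels: a listed point, or the origin of a listed thing).
The state is a dict: "clock": time; "qpos": joint angles; "qd": joint speeds; "effort": joint torques, N m; "position": TCP position; "ee_rot": TCP orientation; "contact_force": force on the tool from outside, world axes, zero at the start; "moment": the same for the moment, N m; "width": finger opening in m; "gripper_force": force on a finger pad.
Only numpy, scipy, OpenCV 4.12 (cv2) and the standard library are available. Lean on these libraries where they do the work, as an engineer would, in place of code of your own. Each camera call takes 0.05 s, during which the arm holds its last target. There are 200 camera calls.

## Task

Lift the blue pot off the bench scale and set it down gently, upright, on the round cork mat behind the scale. Then take the flat steel gauge with the orange grip and slide its blade straight into the gap under the middle of the scale platform's front edge until the red line on the blade is level with that edge, and leave it in there. Leave the jar with the yellow band where it stands.

Things in the scene. Friction and masses are not known exactly. Their poses are not given: they have to be found in the camera images.
- scale: grey bench scale, fixed, 120 mm deep (x), 108 wide (y). Origin on the table under the centre of its platform; +x points from its front (dark display, towards the robot) to its back, z up. Flat top of its base 38 mm above the table, from x = -70 to +50 mm; 20 mm of it stick out before the platform, with two short white marks 15 mm either side of the middle
- gap_mouth (a point): point on top of the scale's base (38 mm above the table), exactly below the middle of the platform's front edge; axes as those of the scale: the blade enters along +x
- platform (a joint): how far the scale's platform is pressed down (m): 0 free at its upper stop, 0.005 fully down on its lower stop
- pot: blue enamelled pot, 75 mm across the rim, foot 64 mm across, 70 mm high to the rim, about 0.6 kg, with a rigid upright wire handle over it whose bow stands in the pot's own y-z plane, 81 mm wide. Origin at the centre of its foot, z up
- pot_grip (a point): centre of the pot's round wooden handgrip, 16 mm thick and 44 mm long along the pot's y axis, 114 mm above the foot
- gauge: flat gauge, 130 mm long (x), 22 wide (y), 0.08 kg: 4 mm thick steel strip with an orange grip block on its rear half (x from -65 to -9 mm, same width, 17 mm thick in all); flat underside. Origin at the middle of the underside; +x points to the blade's tip, z up. Let go in the gap, it may droop a little at the grip, which is fine
- gauge_grip (a point): centre of the orange grip, 37 mm behind the gauge's middle and 9 mm above the underside; grasp it across its 22 mm width
- gauge_line (a point): middle of the red line across the blade (3 mm broad), 30 mm behind the tip, at half the blade's thickness
- gauge_tip (a point): middle of the blade's tip, 65 mm ahead of the gauge's middle, at half the blade's thickness
- cork_mat: round cork mat, fixed, 96 mm across, 8 mm thick, lying on the edge of the board behind the scale, on which it is about 6 mm above the table. Origin at the centre of its underside; its top is 8 mm higher
- frit_jar: jar with white screw lid and yellow band, 45 mm across, 62 mm high, to be left alone. Origin at the centre of its foot
- platform_top (a point): centre of the platform's top: steel plate 100 (x) x 104 x 8 mm with a thin rubber pad, over the base on a central post of 13 mm radius. Free, its underside is 46 mm and this point 56 mm above the table: the gap all round is 8 mm high. The pot's weight presses it down 5 mm (gap only 3 mm); it springs up by itself when the pot is lifted

How it is judged:
By the outcome, as a careful person would: the job done as asked, in the order asked, and still so for the second after the job is handed in, with the robot touching nothing.
It also fails if it takes over 64 s, if anything falls off the work surface, if the arm or the gripper's body presses on something with over 40 N, if the wrist force passes 120 N, or if a joint passes its speed limit or range.

## Working session

There is one attempt and no reset: what is moved stays moved. The work goes in short steps, Python scripts to look and compute and a tool call to move; the robot and the scene stay as the last step left them, time stands still between calls to the robot, and variables do not carry over. Pictures are saved under pics/ and viewed, at most 10 in all, crops included, and the job is handed in when it is done.

Besides the shell and the picture viewer there is one more tool, called after "Emit:" by a JSON object that holds its "method" and its "body". apply_moves: Moves the arm, as the interface text tells. Its arguments: {"type":"object","properties":{"deltas":{"type":"array"},"squeeze":{"type":"number"}},"required":["deltas"]}

```bash
mkdir -p pics
cat > h.py <<'E'
import numpy as np, cv2
from scipy.spatial.transform import Rotation as R
from rig import *
def rot(q): return R.from_quat([q[1],q[2],q[3],q[0]]).as_matrix()
def ray(p,uv):
    d=rot(p["orientation"])@np.linalg.solve(p["K"],[uv[0],uv[1],1.]); return np.array(p["position"]),d/np.linalg.norm(d)
def tri(rs):
    A=sum(np.eye(3)-np.outer(d,d) for o,d in rs); b=sum((np.eye(3)-np.outer(d,d))@o for o,d in rs)
    x=np.linalg.solve(A,b); return x,max(np.linalg.norm(np.cross(x-o,d)) for o,d in rs)
def onz(p,uv,z):
    o,d=ray(p,uv); return o+d*(z-o[2])/d[2]
def proj(p,X):
    c=p["K"]@(rot(p["orientation"]).T@(np.array(X)-p["position"])); return c[:2]/c[2]
def save(p,n): cv2.imwrite("pics/"+n,p["frame"][:,:,::-1])
def measure(names):
    s,t=get_image("scene"),get_image("top")
    for n in names:
        a,b=place_of(n,s),place_of(n,t)
        if a and b:
            x,e=tri([ray(s,a[0]["point"]),ray(t,b[0]["point"])]); print(n,x.round(4),"err",round(e,4),a[0]["score"],b[0]["score"],np.round(a[0]["point"]),np.round(b[0]["point"]))
        else: print(n,a[:1],b[:1])
    return s,t
E
cat > m.py <<'E'
from h import *
s,t=measure(["scale","gap_mouth","platform_top","pot","pot_grip","gauge","gauge_grip","gauge_line","gauge_tip","cork_mat","frit_jar"])
save(s,"s0.png");save(t,"t0.png")
print(s["position"],t["position"],t["K"]); st=get_state(); print(st["position"],st["ee_rot"],st["contact_force"],nose_length)
E
python3 m.py
```

```text
scale [0.5663 0.1933 0.0066] err 0.001 0.64 0.6 [274. 271.] [260. 221.]
gap_mouth [0.5182 0.1792 0.0303] err 0.0039 0.64 0.68 [296. 265.] [266. 244.]
platform_top [0.5634 0.1918 0.0567] err 0.0 0.72 0.6 [276. 257.] [259. 220.]
pot [0.5708 0.1812 0.0479] err 0.0021 0.61 0.91 [275. 255.] [264. 216.]
pot_grip [0.5705 0.1741 0.1636] err 0.0008 0.95 0.62 [275. 215.] [266. 210.]
gauge [0.4177 0.1208 0.0025] err 0.0024 0.87 0.74 [349. 265.] [294. 288.]
gauge_grip [0.4142 0.1597 0.0282] err 0.0019 0.58 0.58 [348. 272.] [275. 291.]
gauge_line [0.4202 0.0849 0.0121] err 0.0018 0.68 0.58 [352. 250.] [310. 288.]
gauge_tip [{'point': [353.8, 244.7], 'score': 0.7}] []
cork_mat [0.7024 0.0813 0.0124] err 0.004 0.8 0.83 [238. 220.] [309. 157.]
frit_jar [0.7155 0.2314 0.0112] err 0.0023 0.61 0.61 [204. 265.] [242. 155.]
[0.39035777 0.69106568 0.73730887] [0.4573414  0.15250503 1.07385695] [[492.54326044   0.         280.61364286]
 [  0.         492.54326044 211.30318575]
 [  0.           0.           1.        ]]
[0.18461279 0.54460219 0.21014506] [3.07887090e-05 1.62657209e-01 9.86682638e-01 5.33286571e-05] [-0.41841977 -0.21739987 -0.85627937] 0.017
```

Run:
```python
import cv2
for n,(x,y,w,h) in {"s0":(180,170,240,180),"t0":(170,110,240,230)}.items():
    im=cv2.imread(f"pics/{n}.png")[y:y+h,x:x+w]
    f=min(800/w,600/h); cv2.imwrite(f"pics/{n}c.png",cv2.resize(im,None,fx=f,fy=f,interpolation=cv2.INTER_CUBIC)); print(n,f)
```

```text
s0 3.3333333333333335
t0 2.608695652173913
```

View pics/s0c.png

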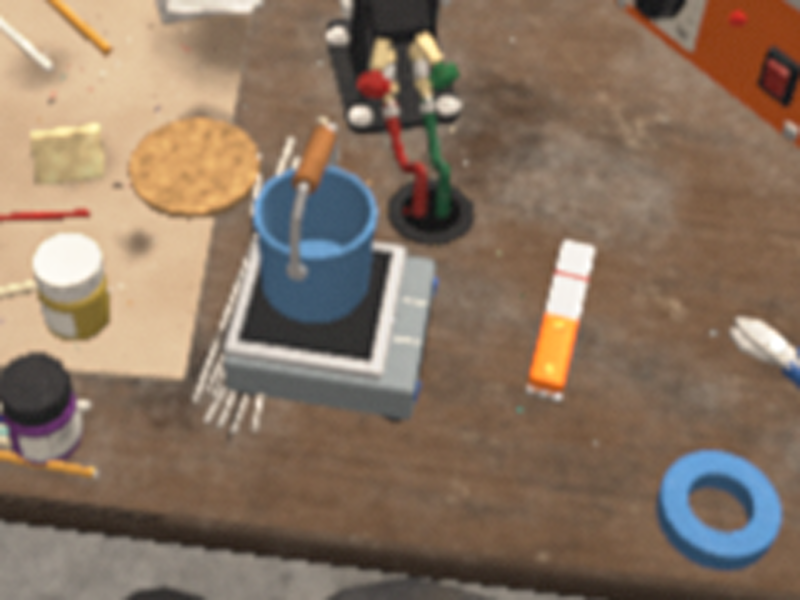

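View pics/t0c.png

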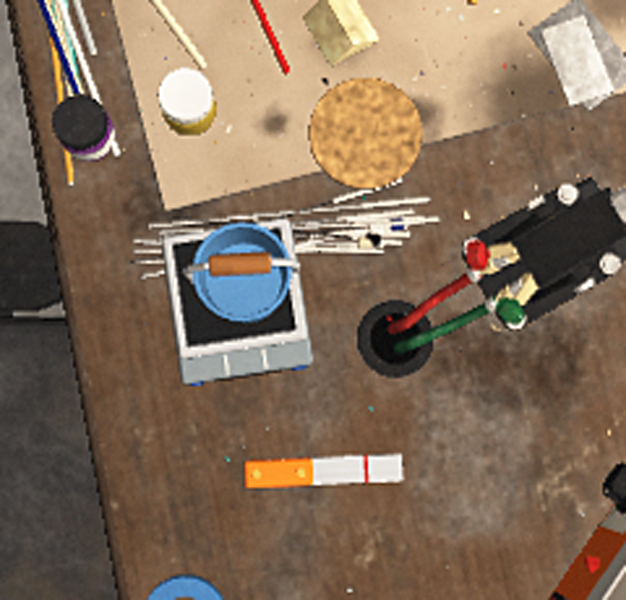

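The scene view shows the pot on the scale with its wooden grip at about (275,215), and the mat at (238,220). The gauge lies at (349,265) with its orange end to the robot's left. The jar is clear, at (204,265). The top view agrees: plate corners at crop (165,235), (290,221), (310,343) and (182,357), gauge from (246,475) to (402,467), and pot grip from (209,264) to (271,263).

Run:
```python
from h import *
t=get_image("top"); s=get_image("scene"); st=get_state()
f=2.6087; T=lambda p,z: onz(t,(np.array(p)+.5)/f-.5+[170,110],z)
S=lambda p,z: onz(s,(np.array(p)+.5)/3.3333-.5+[180,170],z)
c=[T(p,.050) for p in [(165,235),(290,221),(310,343),(182,357)]]
print("plate",np.round(c,4),"centre",np.mean(c,0).round(4))
fr=(c[2]+c[3])/2;bk=(c[0]+c[1])/2; d=bk-fr; print("front mid",fr.round(4),"len",np.linalg.norm(d),"yaw",np.degrees(np.arctan2(d[1],d[0])), "width yaw",np.degrees(np.arctan2(*( (c[3]-c[2])[[1,0]])))-90)
print("marks",T((226,364),.038),T((265,358),.038))
cs=[S(p,.050) for p in [(400,246),(377,373),(228,350)]]; print("scene plate R-front,L-front,L-back",np.round(cs,4))
g0=T((246,474.5),.008);g1=T((402.5,467.5),.004);d=g1-g0
print("gauge",g0,g1,np.linalg.norm(d),np.degrees(np.arctan2(d[1],d[0])))
ga=S((565,242+0),.004);gb=S((550,385),.012);print("gauge scene",ga,gb)
a,b=T((209,264),.165),T((271,263),.165);print("pgrip",a,b,np.linalg.norm(a-b))
print("pgrip scene",S((318,155),.165), "bow",T((190,270),.15),T((298,265),.15))
# mat by ellipse centre
for nm,p,fn in(("top",(366,132),T),("scene",(194,165),S)): print("mat",nm,fn(p,.014))
m=rot(st["ee_rot"]);print(m.round(4)); print("tool x yaw",np.degrees(np.arctan2(m[1,0],m[0,0])),st["qpos"])
```

```text
plate [[0.6072 0.2469 0.05  ]
 [0.6175 0.1462 0.05  ]
 [0.519  0.1314 0.05  ]
 [0.509  0.2334 0.05  ]] centre [0.5632 0.1894 0.05  ]
front mid [0.514  0.1824 0.05  ] len 0.09937183513410958 yaw 8.190561952648865 width yaw 5.588381513908402
marks [0.50356657 0.19893083 0.038     ] [0.50802797 0.1675171  0.038     ]
scene plate R-front,L-front,L-back [[0.5279 0.1346 0.05  ]
 [0.5123 0.2345 0.05  ]
 [0.6036 0.2483 0.05  ]]
gauge [0.41436462 0.18440471 0.008     ] [0.41838051 0.05566078 0.004     ] 0.12886864982719828 -88.21336077387484
gauge scene [0.42907428 0.05613061 0.004     ] [0.41299228 0.18205004 0.012     ]
pgrip [0.56914104 0.20494508 0.165     ] [0.56936729 0.16077126 0.165     ] 0.044174395404334134
pgrip scene [0.5695818  0.17769383 0.165     ] bow [0.56676428 0.2195755  0.15      ] [0.56953904 0.14136734 0.15      ]
mat top [0.69818257 0.08109223 0.014     ]
mat scene [0.69893181 0.08124356 0.014     ]
[[-9.471e-01  3.210e-01  0.000e+00]
 [ 3.210e-01  9.471e-01  1.000e-04]
 [-0.000e+00  1.000e-04 -1.000e+00]]
tool x yaw 161.27581163213688 [ 1.12301763e+00  2.75905428e-01  1.50489485e+00  1.28625976e-05
  1.36067364e+00 -1.20982642e-01]
```

Emit:
{"method": "apply_moves", "body": {"deltas": [60,-37,-17,-5,6,60,-74,-34,-10,12,60,-111,-51,-15,18,60,-148,-68,-20,24,60,-185,-85,-20,30,60,-222,-101,-20,36,60,-259,-118,-20,42,60,-296,-135,-20,48,60,-333,-152,-20,54,60,-370,-169,-20,60,60,-407,-186,-20,65,60,-444,-202,-20,70]}}

```text
clock: 2.3
position: [0.5414, 0.209, 0.2303]
ee_rot: [-0.0, 0.701, 0.713, 0.0]
contact_force: [-0.0, 0.1, -0.6]
width: 0.0597
gripper_force: 0.0
```

```bash
cat >> h.py <<'E'
def togo(xyz,yyaw=None):
    st=get_state(); m=rot(st["ee_rot"]); d=m.T@(np.array(xyz)-st["position"])*1000
    cur=np.degrees(np.arctan2(m[1,1],m[0,1])); print("pos",np.round(st["position"],4),"yyaw",round(cur,2),"delta",d.round(1),"turn",None if yyaw is None else round((cur-yyaw+180)%360-180,2),"t",st["clock"])
E
python3 - <<'E'
from h import *
togo([.5692,.183,.166],0.5)
E
```

```text
pos [0.5414 0.209  0.2303] yyaw 1.0 delta [-26.5  27.3  64.3] turn 0.5 t 2.3
```

Emit:
{"method": "apply_moves", "body": {"deltas": [60,-9,9,0,0,60,-18,18,5,0,60,-26,27,15,0,60,-26,27,30,0,60,-26,27,45,0,60,-26,27,58,0,60,-26,27,66,0,60,-26,27,66,0,60,-26,27,66,0], "squeeze": 50}}

```text
clock: 3.05
position: [0.5671, 0.186, 0.1636]
ee_rot: [-0.0, 0.699, 0.715, -0.0]
contact_force: [-0.3, -0.1, -1.1]
width: 0.0602
gripper_force: 0.0
```

Run:
```python
from h import *
s,t=get_image("scene"),get_image("top")
a=cv2.resize(s["frame"][180:300,200:320],None,fx=3.3,fy=3.3); b=cv2.resize(t["frame"][150:270,200:320],None,fx=3.3,fy=3.3)
cv2.imwrite("pics/g1.png",np.hstack([a,b])[:,:,::-1]); togo([.5692,.183,.1645],.5)
```

```text
pos [0.5682 0.1859 0.1649] yyaw 1.32 delta [-2.9  0.9  0.4] turn 0.82 t 3.15
```

View pics/g1.png

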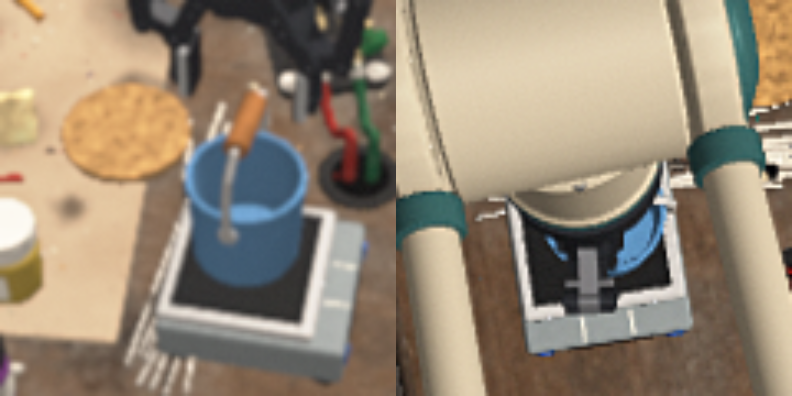

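The scene crop shows the fingertips at about full-image (256,208) and (292,216), with the handle centre near (276,216). I'll check that against projection before closing.

Run:
```python
from h import *
s=get_image("scene");P=lambda X:proj(s,X).round(1)
x,y=.568,.186
for z in(.148,.157): print(z,P([x+.03,y,z]),P([x-.03,y,z]))
print("handle pred",P([.5692,.183,.165]),P([.5692,.174,.165]),P([.5692,.161,.165]),P([.5692,.205,.165]))
print(place_of("pot_grip",s)[:2])
f=s["frame"].astype(int); m=(f[...,0]>f[...,2]+70)&(f[...,0]>130); m[:195]=0;m[235:]=0;m[:,:262]=0;m[:,290:]=0
v,u=np.nonzero(m); print(len(u),u.mean(),v.mean(),u.min(),u.max(),v.min(),v.max())
```

```text
0.148 [260.  221.6] [289.1 229. ]
0.157 [259.9 218.4] [289.2 225.9]
handle pred [274.3 218.1] [275.9 214.9] [278.  210.4] [270.5 226.1]
[{'point': [275.5, 212.0], 'score': 0.97}]
121 274.43801652892563 215.55371900826447 269 280 207 224
```

Run:
```python
from h import *
s,t=get_image("scene"),get_image("top"); x,y=.568,.186
out=[]
for p,(u,v) in((s,(230,170)),(t,(220,180))):
    im=cv2.resize(p["frame"][v:v+80,u:u+80],None,fx=5,fy=5,interpolation=cv2.INTER_CUBIC)
    for X,c in (([x+.03,y,.157],(255,0,0)),([x-.03,y,.157],(255,0,0)),([.5692,.183,.165],(0,255,0)),([x,y,.1649],(255,255,0))):
        q=((proj(p,X)-[u,v])*5).astype(int); cv2.circle(im,tuple(int(i) for i in q),4,c,1)
    out.append(im)
cv2.imwrite("pics/g2.png",np.hstack(out)[:,:,::-1])
```

```text
(no output)
```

View pics/g2.png

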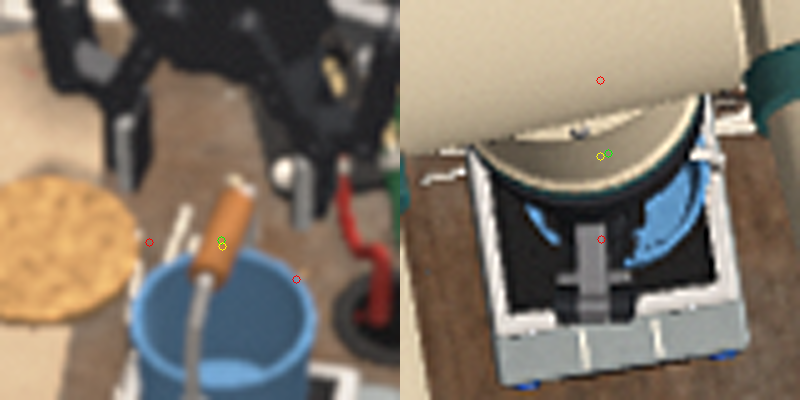

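The green and yellow marks (handle and TCP) coincide at (274,218), but the visible fingertips at (254,208) and (290,215) sit higher than predicted. The swing-back of the open pads explains some of that. I'll close to 34 mm, short of contact, and look again.

Emit:
{"method": "apply_moves", "body": {"deltas": [34,-2,1,0,0,34,-2,1,0,0,34,-2,1,0,0,34,-2,1,0,0]}}

```text
clock: 3.68
position: [0.5689, 0.1833, 0.1642]
ee_rot: [-0.0, 0.699, 0.715, 0.0]
contact_force: [0.9, 0.7, 0.6]
width: 0.0341
gripper_force: 0.0
```

Run:
```python
from h import *
s,t=get_image("scene"),get_image("top")
out=[]
for p,(u,v) in((s,(230,170)),(t,(220,180))):
    out.append(cv2.resize(p["frame"][v:v+80,u:u+80],None,fx=5,fy=5,interpolation=cv2.INTER_CUBIC))
cv2.imwrite("pics/g3.png",np.hstack(out)[:,:,::-1]); togo([.569,.183,.165])
print(get_state()["qpos"],get_state()["width"])
```

```text
pos [0.5688 0.1833 0.1641] yyaw 1.27 delta [-0.4  0.1 -0.9] turn None t 3.7833
[1.95345952e-01 3.37802639e-01 1.53027199e+00 1.21433314e-04
 1.27354190e+00 1.73148977e-01] 0.03406587543856867
```

View pics/g3.png

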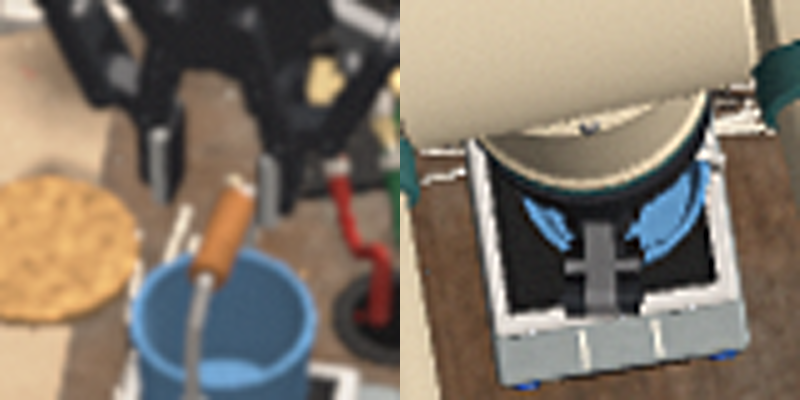

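The tips are still at about full-image (263,210) and (285,215), level with or above the grip centre at (275,216), so they're higher than the state implies. Going down 18 mm is safe either way, because the rim stays below the tips and the handle clears the gripper body. I'll do that and look again.

Emit:
{"method": "apply_moves", "body": {"deltas": [34,0,0,5,0,34,0,0,10,0,34,0,0,14,0,34,0,0,18,0,34,0,0,18,0,34,0,0,18,0]}}

```text
clock: 4.28
position: [0.5686, 0.1834, 0.1456]
ee_rot: [-0.0, 0.699, 0.715, -0.0]
contact_force: [0.5, -0.2, -0.4]
width: 0.0341
gripper_force: 0.0
```

Run:
```python
from h import *
s=get_image("scene");u,v=240,170
out=cv2.resize(s["frame"][v:v+75,u:u+75],None,fx=8,fy=8,interpolation=cv2.INTER_CUBIC)
for X,c in (([.569,.183,.146],(255,255,0)),([.569,.183,.164],(0,255,0))):
    q=((proj(s,X)-[u,v])*8).astype(int); cv2.circle(out,tuple(int(i) for i in q),4,c,1)
cv2.imwrite("pics/g4.png",out[:,:,::-1]); togo([.569,.183,.165])
```

```text
pos [0.5689 0.1834 0.146 ] yyaw 1.28 delta [ -0.4   0.1 -19. ] turn None t 4.3333
```

View pics/g4.png

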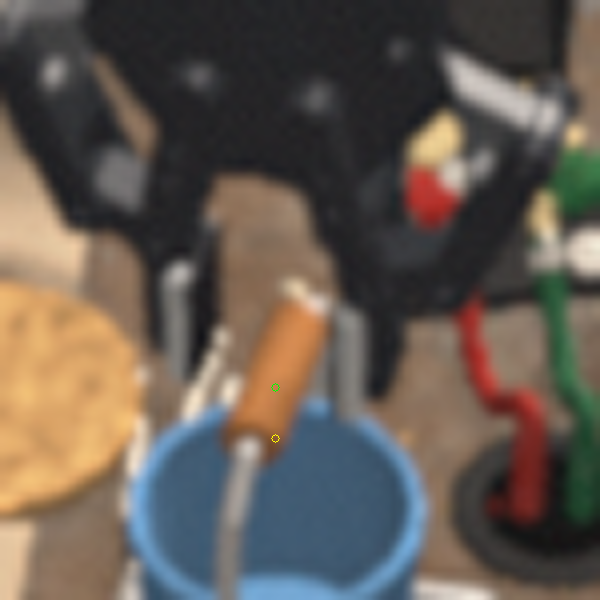

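The pads now straddle the grip. Pad tips are at about full-image (262,217) and (283,222), against a grip centre of (275,216). I'll go 8 mm lower for a fuller hold; at this opening the fingers fit within the rim. Then close.

Emit:
{"method": "apply_moves", "body": {"deltas": [34,0,0,4,0,34,0,0,8,0,34,0,0,8,0,12,0,0,8,0,12,0,0,8,0,12,0,0,8,0,12,0,0,8,0,12,0,0,8,0,12,0,0,8,0,12,0,0,8,0], "squeeze": 60}}

```text
clock: 5.17
position: [0.569, 0.1833, 0.1382]
ee_rot: [0.0, 0.699, 0.715, 0.0]
contact_force: [-0.3, -1.3, -0.3]
width: 0.0132
gripper_force: 58.4
```

Run:
```python
from h import *
s=get_image("scene");t=get_image("top")
a=cv2.resize(s["frame"][175:240,245:310],None,fx=9,fy=9,interpolation=cv2.INTER_CUBIC)
cv2.imwrite("pics/g5.png",a[:,:,::-1]); print(get_state()["width"],get_state()["contact_force"],get_state()["moment"])
```

```text
0.013474917798209288 [-0.30445347 -0.8234772   0.35307997] [-0.08826137 -0.00406867  0.05092167]
```

View pics/g5.png

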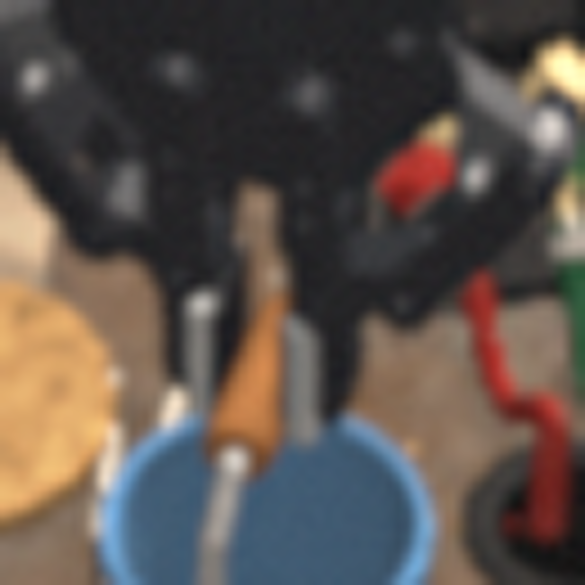

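The picture shows the wooden grip held between the pads. The pads run from crop row 300 to 420, and the grip is centred near 372. I'll test the hold with a small lift.

Emit:
{"method": "apply_moves", "body": {"deltas": [5,0,0,-2,0,5,0,0,-4,0,5,0,0,-6,0,5,0,0,-8,0,5,0,0,-10,0,5,0,0,-12,0,5,0,0,-14,0,5,0,0,-14,0,5,0,0,-14,0,5,0,0,-14,0], "squeeze": 80}}

```text
clock: 6.1
position: [0.5687, 0.1834, 0.152]
ee_rot: [-0.0, 0.699, 0.715, -0.0]
contact_force: [0.3, -0.3, -5.9]
width: 0.0125
gripper_force: 78.1
```

Run:
```python
from h import *
measure(["pot_grip","platform_top","gap_mouth","pot"]); st=get_state(); print(st["width"],st["contact_force"],st["moment"],st["position"])
```

```text
pot_grip [0.5706 0.1857 0.1895] err 0.0024 0.73 0.74 [274. 210.] [259. 207.]
platform_top [0.5661 0.1899 0.0423] err 0.0034 0.65 0.57 [273. 260.] [261. 221.]
gap_mouth [0.5154 0.1821 0.0319] err 0.0027 0.89 0.64 [297. 266.] [265. 245.]
pot [0.572  0.1838 0.0607] err 0.0012 0.75 0.5 [272. 252.] [263. 216.]
0.012922277027664604 [-0.47064714  0.19676943 -6.76494386] [ 0.00180691 -0.00772152 -0.03311796] [0.56887928 0.18336844 0.15209734]
```

Run:
```python
from h import *
s,t=get_image("scene"),get_image("top")
T=lambda p:(np.array(p)+.5)/2.6087-.5+[170,110]
S=lambda p:(np.array(p)+.5)/3.3333-.5+[180,170]
for n,a,b in (("red",(375,84),(477,255)),("green",(445,75),(509,312)),("ballL",(340,33),(610,262)),("ballR",(450,104),(567,193)),("jarlid",(70,260),(188,95))): print(n,tri([ray(s,S(a)),ray(t,T(b))]))
togo([.6985,.0812,.18])
```

```text
red (array([ 0.58814028, -0.00319727,  0.05371132]), np.float64(0.00043966056534434613))
green (array([ 0.54197663, -0.02701665,  0.05570399]), np.float64(0.0005074968722272358))
ballL (array([ 0.61881113, -0.11588493, -0.00257787]), np.float64(0.03216027796042458))
ballR (array([ 0.60146528, -0.09734727, -0.03512992]), np.float64(0.0507305856443109))
jarlid (array([0.71860765, 0.22707949, 0.06609017]), np.float64(0.000435657594269111))
pos [0.5689 0.1834 0.1521] yyaw 1.28 delta [-105.1  127.3  -27.9] turn None t 6.7
```

Emit:
{"method": "apply_moves", "body": {"deltas": [5,0,0,-10,0,5,0,0,-20,0,5,-2,2,-32,0,5,-8,10,-40,0,5,-20,24,-40,0,5,-34,41,-40,0,5,-48,58,-40,0,5,-62,75,-40,0,5,-76,92,-40,0,5,-88,107,-40,0,5,-98,119,-40,0,5,-105,127,-40,0]}}

```text
clock: 7.7
position: [0.7006, 0.0786, 0.1918]
ee_rot: [0.001, 0.7, 0.714, 0.0]
contact_force: [0.5, -0.0, -6.5]
width: 0.0126
gripper_force: 78.6
```

Emit:
{"method": "apply_moves", "body": {"deltas": [5,0,0,8,0,5,0,0,18,0,5,0,0,28,0,5,0,0,38,0,5,0,0,48,0,5,0,0,58,0,5,0,0,65,0,5,0,0,70,0,5,0,0,70,0,5,0,0,70,0]}}

```text
clock: 8.53
position: [0.6982, 0.0814, 0.122]
ee_rot: [-0.0, 0.699, 0.715, -0.0]
contact_force: [1.0, 0.3, -6.0]
width: 0.0126
gripper_force: 78.6
```

Run:
```python
from h import *
s,t=measure(["pot_grip","pot","cork_mat"]); st=get_state(); print(st["width"],st["contact_force"]); togo([.6985,.0812,.101])
a=cv2.resize(s["frame"][170:270,190:290],None,fx=4,fy=4,interpolation=cv2.INTER_CUBIC);b=cv2.resize(t["frame"][110:210,250:350],None,fx=4,fy=4,interpolation=cv2.INTER_CUBIC)
cv2.imwrite("pics/p1.png",np.hstack([a,b])[:,:,::-1])
```

```text
pot_grip [0.6989 0.0807 0.1561] err 0.0008 0.88 0.64 [233. 174.] [315. 144.]
pot [0.6975 0.09   0.0411] err 0.0013 0.61 0.76 [236. 214.] [307. 158.]
cork_mat [0.704  0.0743 0.0026] err 0.0026 0.55 0.78 [238. 220.] [312. 158.]
0.012794740676261568 [ 0.4363422  -0.18413558 -6.55392952]
pos [0.6983 0.0812 0.1225] yyaw 1.28 delta [-0.   0.1 21.5] turn None t 8.9333
```

View pics/p1.png

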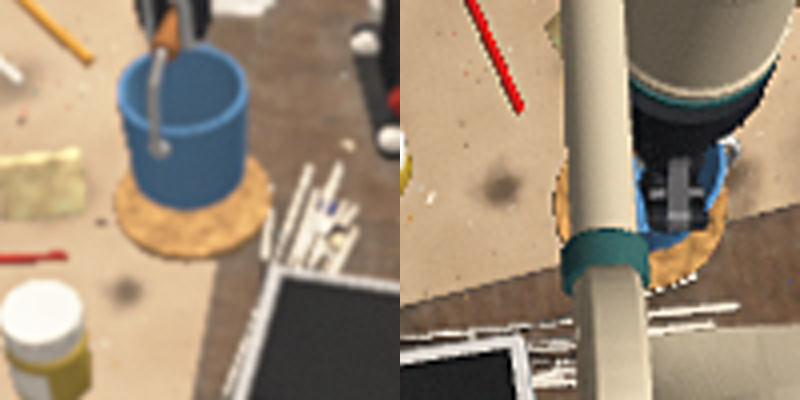

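The pot hangs upright over the mat. In the scene, the pot foot is at full-image (236,220) with the mat rim showing all round. I'll lower it by feel.

Emit:
{"method": "apply_moves", "body": {"deltas": [5,0,0,5,0,5,0,0,10,0,5,0,0,14,0,5,0,0,17,0,5,0,0,17,0,5,0,0,17,0]}}

```text
clock: 9.43
position: [0.6979, 0.0812, 0.1045]
ee_rot: [-0.0, 0.699, 0.715, -0.0]
contact_force: [-0.0, -0.4, -6.0]
width: 0.013
gripper_force: 78.7
```

Emit:
{"method": "apply_moves", "body": {"deltas": [5,0,0,0.7,0,5,0,0,1.4,0,5,0,0,2,0,5,0,0,2,0,5,0,0,2,0]}}

```text
clock: 9.85
position: [0.6982, 0.0812, 0.1032]
ee_rot: [0.0, 0.699, 0.715, 0.0]
contact_force: [0.6, -0.1, -7.3]
width: 0.0125
gripper_force: 78.7
```

Emit:
{"method": "apply_moves", "body": {"deltas": [5,0,0,0.7,0,5,0,0,1.4,0,5,0,0,2,0,5,0,0,2,0,5,0,0,2,0]}}

```text
clock: 10.27
position: [0.6986, 0.0813, 0.1017]
ee_rot: [0.0, 0.699, 0.715, 0.0]
contact_force: [0.7, 0.2, -4.3]
width: 0.0123
gripper_force: 79.1
```

Emit:
{"method": "apply_moves", "body": {"deltas": [5,0,0,0.5,0,5,0,0,1,0,5,0,0,1,0,5,0,0,1,0]}}

```text
clock: 10.6
position: [0.6987, 0.0813, 0.1017]
ee_rot: [0.001, 0.699, 0.715, 0.001]
contact_force: [-2.1, 0.5, 4.6]
width: 0.0129
gripper_force: 80.0
```

Emit:
{"method": "apply_moves", "body": {"deltas": [40,0,0,0,0,40,0,0,0,0,40,0,0,0,0,40,0,0,0,0,40,0,0,0,0,40,0,0,-10,0,40,0,0,-30,0,40,0,0,-55,0,40,0,0,-80,0,40,0,0,-110,0,40,0,0,-120,0,40,0,0,-120,0]}}

```text
clock: 11.6
position: [0.7002, 0.0813, 0.2246]
ee_rot: [0.003, 0.699, 0.715, 0.003]
contact_force: [0.1, 0.6, 0.7]
width: 0.0398
gripper_force: 0.0
```

Run:
```python
from h import *
s,t=measure(["pot_grip","pot","gauge_grip","gauge","gauge_line"])
st=get_state();print(st["contact_force"]); togo([.4155,.1565,.08],1.8)
# gauge by colour: orange grip in both views
def comp(p,m,lo=30):
    n,l,stt,c=cv2.connectedComponentsWithStats(m.astype(np.uint8)); return [(stt[i],c[i].round(1),cv2.minAreaRect(np.argwhere(l==i)[:,::-1].astype(np.float32))) for i in range(1,n) if stt[i][4]>lo]
for p in(s,t):
    h=cv2.cvtColor(p["frame"],cv2.COLOR_RGB2HSV); m=(h[...,0]>8)&(h[...,0]<20)&(h[...,1]>200)&(h[...,2]>190)
    for c in comp(p,m): print(c)
```

```text
pot_grip [0.696  0.0812 0.1343] err 0.0032 0.76 0.58 [234. 182.] [314. 149.]
pot [{'point': [238.0, 219.9], 'score': 0.87}] []
gauge_grip [0.4135 0.1618 0.0261] err 0.0004 0.89 0.82 [348. 274.] [274. 292.]
gauge [0.4854 0.1941 0.1102] err 0.0719 0.79 0.64 [348. 266.] [260. 220.]
gauge_line [0.4223 0.0952 0.0202] err 0.0023 0.87 0.65 [348. 251.] [306. 289.]
[-0.68714945 -0.47146307 -0.8367202 ]
pos [0.6981 0.0813 0.2197] yyaw 1.28 delta [  81.5 -280.8  139.9] turn -0.52 t 12.2
(array([ 386,   72,   98,   51, 1518], dtype=int32), array([433.3,  95.9]), ((433.6649475097656, 97.08677673339844), (98.41221618652344, 26.174949645996094), 27.758541107177734))
(array([ 433,  282,   87,  138, 5737], dtype=int32), array([469.6, 343.5]), ((461.01983642578125, 350.31072998046875), (63.039939880371094, 123.9300308227539), 34.04593276977539))
(array([264, 286,  26,  11, 243], dtype=int32), array([276.4, 291.1]), ((276.5, 291.0), (10.0, 25.0), 90.0))
```

Emit:
{"method": "apply_moves", "body": {"deltas": [44,10,-26,0,0,44,18,-60,0,0,44,28,-95,0,0,44,38,-130,10,0,44,48,-165,30,0,44,58,-200,55,0,44,68,-235,80,0,44,76,-262,105,0,44,81,-281,125,0,44,81,-281,140,-0.5,44,81,-281,140,-0.5,44,81,-281,140,-0.5]}}

```text
clock: 13.2
position: [0.4157, 0.1561, 0.0802]
ee_rot: [0.0, 0.696, 0.718, 0.0]
contact_force: [-0.5, -0.1, 0.6]
width: 0.0438
gripper_force: 0.0
```

Run:
```python
from h import *
s,t=get_image("scene"),get_image("top"); togo([.4155,.1565,.04],1.8)
print("top centroid",onz(t,(276.5,291),.017))
u,v=310,215
a=cv2.resize(s["frame"][v:v+75,u:u+75],None,fx=5.3,fy=5.3,interpolation=cv2.INTER_CUBIC)
for X,c in (([.4155,.1565,.080],(255,0,255)),([.4155,.1565,.063],(0,255,255)),([.4155,.1565,.009],(0,255,0))):
    q=((proj(s,X)-[u,v])*5.3).astype(int); cv2.circle(a,tuple(int(i) for i in q),4,c,1)
b=cv2.resize(t["frame"][250:325,240:315],None,fx=5.3,fy=5.3,interpolation=cv2.INTER_CUBIC)
cv2.imwrite("pics/q1.png",np.hstack([a,b])[:,:,::-1])
```

```text
pos [0.4176 0.1562 0.0813] yyaw 1.75 delta [ 0.3 -2.3 41.3] turn -0.05 t 13.3
top centroid [0.41563643 0.15761614 0.017     ]
```

View pics/q1.png

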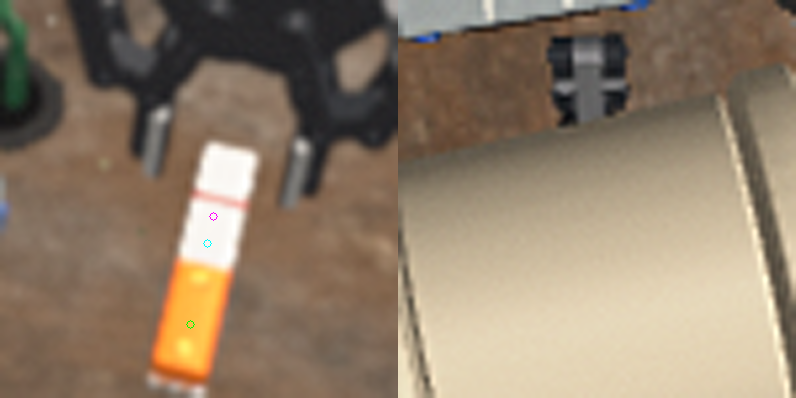

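The finger at top-view column 276 lines up with the gauge grip at (276,291). In the scene, the tips are at about (352,251), some 25 mm above where the state puts them. So I'll find the table by touch, in small steps.

Emit:
{"method": "apply_moves", "body": {"deltas": [44,0,-1,10,0,44,0,-1,20,0,44,0,-1,30,0,44,0,-1,40,0,44,0,-1,46,0,44,0,-1,50,0,44,0,-1,50,0,44,0,-1,50,0]}}

```text
clock: 13.97
position: [0.4152, 0.156, 0.0305]
ee_rot: [0.0, 0.696, 0.718, 0.0]
contact_force: [0.3, 0.0, 0.0]
width: 0.0437
gripper_force: 0.0
```

Emit:
{"method": "apply_moves", "body": {"deltas": [44,0,0,2,0,44,0,0,4,0,44,0,0,6,0,44,0,0,8,0,44,0,0,8,0,44,0,0,8,0]}}

```text
clock: 14.47
position: [0.4143, 0.156, 0.022]
ee_rot: [-0.0, 0.696, 0.718, -0.0]
contact_force: [0.5, 0.3, -0.5]
width: 0.0438
gripper_force: 0.0
```

Run:
```python
from h import *
s=get_image("scene"); togo([.4155,.1575,.02],1.8)
u,v=310,225
a=cv2.resize(s["frame"][v:v+75,u:u+75],None,fx=7,fy=7,interpolation=cv2.INTER_CUBIC)
cv2.imwrite("pics/q2.png",a[:,:,::-1])
```

```text
pos [0.4144 0.156  0.0221] yyaw 1.78 delta [1.5 1.1 2.1] turn -0.02 t 14.5167
```

View pics/q2.png

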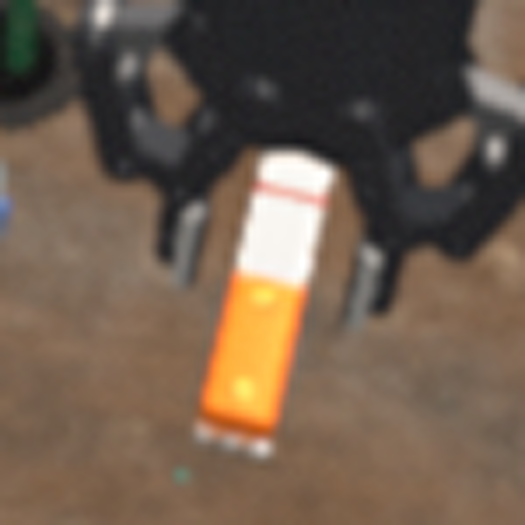

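That was the tenth picture, so from here I go by numbers and force. It showed the tips at about (348,268), still roughly 25 mm above the table beside the orange grip. I'll continue down by touch.

Emit:
{"method": "apply_moves", "body": {"deltas": [44,1,1,2,0,44,1,1,4,0,44,1,1,5,0,44,1,1,5,0]}}

```text
clock: 14.85
position: [0.4152, 0.1569, 0.0168]
ee_rot: [-0.0, 0.696, 0.718, -0.0]
contact_force: [-0.9, -0.2, -0.1]
width: 0.0445
gripper_force: 0.0
```

Emit:
{"method": "apply_moves", "body": {"deltas": [44,0,0,2,0,44,0,0,4,0,44,0,0,4,0,44,0,0,4,0]}}

```text
clock: 15.18
position: [0.4153, 0.157, 0.0129]
ee_rot: [-0.0, 0.696, 0.718, -0.0]
contact_force: [0.0, 0.2, -1.2]
width: 0.0439
gripper_force: 0.0
```

Emit:
{"method": "apply_moves", "body": {"deltas": [44,0,0,2,0,44,0,0,4,0,44,0,0,4,0,44,0,0,4,0]}}

```text
clock: 15.52
position: [0.4153, 0.1569, 0.009]
ee_rot: [-0.0, 0.696, 0.718, -0.0]
contact_force: [-0.2, 0.4, -0.2]
width: 0.0437
gripper_force: 0.0
```

Emit:
{"method": "apply_moves", "body": {"deltas": [30,0,0,0,0,30,0,0,0,0,30,0,0,0,0,30,0,0,0,0]}}

```text
clock: 15.85
position: [0.4155, 0.157, 0.0091]
ee_rot: [0.0, 0.696, 0.718, 0.0]
contact_force: [1.2, -0.0, -0.1]
width: 0.0299
gripper_force: 0.0
```

Emit:
{"method": "apply_moves", "body": {"deltas": [30,0,0,2,0,30,0,0,4,0,30,0,0,4,0,30,0,0,4,0]}}

```text
clock: 16.18
position: [0.4152, 0.1569, 0.0049]
ee_rot: [-0.0, 0.696, 0.718, -0.0]
contact_force: [-0.5, -0.2, 0.5]
width: 0.0298
gripper_force: 0.0
```

Run:
```python
from h import *
s=get_image("scene"); togo([.4155,.1575,.0],1.8); print(proj(s,[.4155,.1565,.009]),proj(s,[.4155,.1565,.03]))
f=s["frame"][262:300,332:366].astype(int)
for r in f[::2]: print(" ".join("O" if p[0]>p[2]+90 else "W" if p.min()>170 else "#" if p.max()<60 else "g" if max(p)-min(p)<22 else "." for p in r))
```

```text
pos [0.4153 0.157  0.005 ] yyaw 1.78 delta [0.5 0.2 5. ] turn -0.02 t 16.2333
[345.90705789 276.19015044] [347.13250391 270.41392464]
. . . # # g g g g . . . W W W W W W W W W W W . . g # # # # # # # #
. . g # # g g g g . . O O O O W W W W W W W . . g g # # # # # # # #
. . g # g g g g g . O O O O O O O O O O O O . g g g g # # # g . . .
. . . # g g g g . . O O O O O O O O O O O O . g g g g # # g . . . .
. . . . . g g g . O O O O O O O O O O O O . g g g g g # # . . . . .
. . . . . . . . . O O O O O O O O O O O O . g g g g g # g . . . . .
. . . . . . . . O O O O O O O O O O O O . . g g g g g g . . . . . .
. . . . . . . . O O O O O O O O O O O O . . g g g . . . . . . . . .
. . . . . . . O O O O O O O O O O O O . . . . . . . . . . . . . . .
. . . . . . . O O O O O O O O O O O O . . . . . . . . . . . . . . .
. . . . . . O O O O O O O O O O O O O . . . . . . . . . . . . . . .
. . . . . . . O O O O O O O O O O O . . . . . . . . . . . . . . . .
. . . . . . . . . O O O O O O O O . . . . . . . . . . . . . . . . .
. . . . . . . . . . g . . . . W . . . . . . . . . . . . . . . . . .
. . . . . . . . . . . . . . . . . . . . . . . . . . . . . . . . . .
. . . g g . . . . . . . . . . . . . . . . . . . . . . . . . . . . .
. . . . . . . . . . . . . . . . . . . . . . . . . . . . . . . . . .
. . . . . . . . . . . . . . . . . . . . . . . . . . . . . . . . . .
. . . . . . . . . . . . . . . . . . . . . . . . . . . . . . . . . .
```

Emit:
{"method": "apply_moves", "body": {"deltas": [30,0,0,2,0,30,0,0,4,0,30,0,0,5,0,30,0,0,5,0,30,0,0,5,0]}}

```text
clock: 16.65
position: [0.4154, 0.157, -0.0]
ee_rot: [-0.0, 0.696, 0.718, -0.0]
contact_force: [-1.1, -0.4, 0.2]
width: 0.0297
gripper_force: 0.0
```

Emit:
{"method": "apply_moves", "body": {"deltas": [30,0,0,1,0,30,0,0,2,0,30,0,0,3,0,30,0,0,3,0,30,0,0,3,0]}}

```text
clock: 17.07
position: [0.4153, 0.157, -0.003]
ee_rot: [-0.0, 0.696, 0.718, -0.0]
contact_force: [0.9, 0.4, 0.2]
width: 0.0298
gripper_force: 0.0
```

Emit:
{"method": "apply_moves", "body": {"deltas": [30,0,0,1,0,30,0,0,2,0,30,0,0,3,0,30,0,0,3,0,30,0,0,3,0]}}

```text
clock: 17.48
position: [0.4153, 0.157, -0.006]
ee_rot: [-0.0, 0.696, 0.718, -0.0]
contact_force: [-0.7, -0.0, -0.3]
width: 0.0299
gripper_force: 0.0
```

Emit:
{"method": "apply_moves", "body": {"deltas": [30,0,0,1,0,30,0,0,2,0,30,0,0,3,0,30,0,0,3,0,30,0,0,3,0]}}

```text
clock: 17.9
position: [0.4154, 0.157, -0.009]
ee_rot: [-0.0, 0.696, 0.718, -0.0]
contact_force: [-0.0, -0.7, -0.5]
width: 0.03
gripper_force: 0.0
```

Emit:
{"method": "apply_moves", "body": {"deltas": [30,0,0,1,0,30,0,0,2,0,30,0,0,2,0,30,0,0,2,0]}}

```text
clock: 18.23
position: [0.4154, 0.157, -0.011]
ee_rot: [-0.0, 0.696, 0.718, -0.0]
contact_force: [0.8, 0.5, 0.2]
width: 0.0298
gripper_force: 0.0
```

Emit:
{"method": "apply_moves", "body": {"deltas": [30,0,0,1,0,30,0,0,2,0,30,0,0,2,0,30,0,0,2,0]}}

```text
clock: 18.57
position: [0.4153, 0.157, -0.013]
ee_rot: [-0.0, 0.696, 0.718, -0.0]
contact_force: [-0.5, -0.6, -0.5]
width: 0.0302
gripper_force: 0.0
```

Run:
```python
from h import *
s=get_image("scene")
f=s["frame"][266:296,330:364].astype(int)
for r in f: print(" ".join("O" if p[0]>p[2]+90 else "W" if p.min()>170 else "#" if p.max()<60 else "g" if max(p)-min(p)<22 else "." for p in r))
print([proj(s,[.4154+d,.157+e,.0]).round(1) for d in(.02,-.02) for e in (0,.011)])
```

```text
. . . . g # # g g g g . O O O O O O O O O O O O . . # # # # # # # #
. . . . # # g g g g g . O O O O O O O O O O O O . g # # # # # # # #
. . . . # # g g g g g . O O O O O O O O O O O O . g # # # # # # # #
. . . . # # g g g g . . O O O O O O O O O O O . . g # # # # # # # #
. . . . # # g g g g . O O O O O O O O O O O O . g g g # # # # # g g
. . . g # # g g g g . O O O O O O O O O O O O . g g g g # # # g . .
. . . g # g g g g g . O O O O O O O O O O O O . g g g g # # # . . .
. . . . g g g g g . . O O O O O O O O O O O O . g g g g # # g . . .
. . . . . g g g g . O O O O O O O O O O O O . . g g g g # # g . . .
. . . . . . g g g . O O O O O O O O O O O O . g g g g g # # . . . .
. . . . . . g g g . O O O O O O O O O O O O . g g g g g # g . . . .
. . . . . . . . . . O O O O O O O O O O O O . g g g g # # g . . . .
. . . . . . . . . O O O O O O O O O O O O . . g g g g # # g . . . .
. . . . . . . . . O O O O O O O O O O O O . . g g g g g g . . . . .
. . . . . . . . . O O O O O O O O O O O O . g g g g . . . . . . . .
. . . . . . . . . O O O O O O O O O O O O . . . . . . . . . . . . .
. . . . . . 
[... 332 characters left out ...]
. . . . . . . . . . . . . O O . . . . . . . . . . . . . . . . .
. . . . . . . . . . . . g . . . . W . . . . . . . . . . . . . . . .
. . . . . . . . . . . . . . . . g W . . . . . . . . . . . . . . . .
. . . . . . . . . . . . . . . . . . . . . . . . . . . . . . . . . .
. . . . . . . . . . . . . . . . . . . . . . . . . . . . . . . . . .
. . . . . g g . . . . . . . . . . . . . . . . . . . . . . . . . . .
. . . . . g g . . . . . . . . . . . . . . . . . . . . . . . . . . .
. . . . . . . . . . . . . . . . . . . . . . . . . . . . . . . . . .
. . . . . . . . . . . . . . . . . . . . . . . . . . . . . . . . . .
[array([336.4, 276.3]), array([335.2, 280.3]), array([354.5, 281.3]), array([353.5, 285.4])]
```

Emit:
{"method": "apply_moves", "body": {"deltas": [30,0,0,1,0,30,0,0,2,0,30,0,0,2,0,30,0,0,2,0]}}

```text
clock: 18.95
position: [0.4154, 0.157, -0.015]
ee_rot: [-0.0, 0.696, 0.718, -0.0]
contact_force: [-0.1, 0.6, 0.4]
width: 0.03
gripper_force: 0.0
```

Emit:
{"method": "apply_moves", "body": {"deltas": [30,0,0,1,0,30,0,0,2,0,30,0,0,2,0,30,0,0,2,0]}}

```text
clock: 19.28
position: [0.4154, 0.157, -0.017]
ee_rot: [-0.0, 0.696, 0.718, -0.0]
contact_force: [0.2, 0.3, -0.5]
width: 0.0298
gripper_force: 0.0
```

Emit:
{"method": "apply_moves", "body": {"deltas": [30,0,0,1,0,30,0,0,2,0,30,0,0,2,0,30,0,0,2,0]}}

```text
clock: 19.62
position: [0.4153, 0.157, -0.019]
ee_rot: [-0.0, 0.696, 0.718, -0.0]
contact_force: [0.1, -0.6, 0.2]
width: 0.0301
gripper_force: 0.0
```

Emit:
{"method": "apply_moves", "body": {"deltas": [30,0,0,1,0,30,0,0,2,0,30,0,0,2,0,30,0,0,2,0]}}

```text
clock: 19.95
position: [0.4153, 0.1569, -0.021]
ee_rot: [-0.0, 0.696, 0.718, -0.0]
contact_force: [-0.2, -1.2, -0.6]
width: 0.0297
gripper_force: 0.0
```

Emit:
{"method": "apply_moves", "body": {"deltas": [30,0,0,1,0,30,0,0,2,0,30,0,0,2,0,30,0,0,2,0]}}

```text
clock: 20.28
position: [0.4156, 0.157, -0.0217]
ee_rot: [0.0, 0.696, 0.718, 0.0]
contact_force: [-2.6, -0.4, 13.0]
width: 0.0298
gripper_force: 7.0
```

Emit:
{"method": "apply_moves", "body": {"deltas": [30,0,0,1,0,30,0,0,2,0,30,0,0,2,0,30,0,0,2,0]}}

```text
clock: 20.62
position: [0.4157, 0.157, -0.0218]
ee_rot: [0.0, 0.696, 0.718, 0.001]
contact_force: [-7.8, -1.6, 35.8]
width: 0.0299
gripper_force: 17.6
```

Run:
```python
from h import *
s=get_image("scene")
f=s["frame"][272:292,330:364].astype(int)
for r in f: print(" ".join("O" if p[0]>p[2]+90 else "W" if p.min()>170 else "#" if p.max()<60 else "g" if max(p)-min(p)<22 else "." for p in r))
```

```text
. . . # # g g g g g . O O O O O O O O O O O O . g g # # # # # # # #
. . . # # g g g g . . O O O O O O O O O O O O g g g g # # # # g . .
. . . # # g g g g . O O O O O O O O O O O O . g g g g # # # g . . .
. . . g g g g g g . O O O O O O O O O O O O . g g g g # # # . . . .
. . . . . g g g g . O O O O O O O O O O O O . g g g g # # g . . . .
. . . . . g g g . O O O O O O O O O O O O O . g g g g # # g . . . .
. . . . . g g g . O O O O O O O O O O O O . . g g g g # # g . . . .
. . . . . . . . . O O O O O O O O O O O O . g g g g g # g . . . . .
. . . . . . . . . O O O O O O O O O O O O . g g g g # # g . . . . .
. . . . . . . . . O O O O O O O O O O O O . g g g g g g . . . . . .
. . . . . . . . O O O O O O O O O O O O O . g g g . . . . . . . . .
. . . . . . . . O O O O O O O O O O O O . . . g . . . . . . . . . .
. . . . . . . . . O O O O O O O O O O O . . . . . . . . . . . . . .
. . . . . . . . . O O O O O O O O O O O . . . . . . . . . . . . . .
. . . . . . . . . . . O O O O O O O O . . . . . . . . . . . . . . .
. . . . . . . . . . . . . . . O O . . . . . . . . . . . . . . . . .
. . . . . . . . . . . . g . . . . W . . . . . . . . . . . . . . . .
. . . . . . . . . . . . . . . . g W . . . . . . . . . . . . . . . .
. . . . . . . . . . . . . . . . . . . . . . . . . . . . . . . . . .
. . . . . . . . . . . . . . . . . . . . . . . . . . . . . . . . . .
```

Table contact found at a reported TCP z of -0.0215. I'll back off to -0.018 and close.

Emit:
{"method": "apply_moves", "body": {"deltas": [30,0,0,-4,0,30,0,0,-7,0,30,0,0,-7,0,30,0,0,-7,0]}}

```text
clock: 21.0
position: [0.4154, 0.157, -0.018]
ee_rot: [-0.0, 0.696, 0.718, 0.0]
contact_force: [-0.3, -0.6, 1.0]
width: 0.0298
gripper_force: 0.0
```

Emit:
{"method": "apply_moves", "body": {"deltas": [15,0,0,0,0,15,0,0,0,0,15,0,0,0,0,15,0,0,0,0,15,0,0,0,0,15,0,0,0,0], "squeeze": 60}}

```text
clock: 21.5
position: [0.4153, 0.157, -0.018]
ee_rot: [-0.0, 0.696, 0.718, -0.0]
contact_force: [-0.2, -0.7, 5.5]
width: 0.0206
gripper_force: 59.5
```

Emit:
{"method": "apply_moves", "body": {"deltas": [15,0,0,-2,0,15,0,0,-8,0,15,0,0,-20,0,15,0,0,-40,0,15,0,0,-60,0,15,0,0,-80,0,15,0,0,-90,0,15,0,0,-90,0]}}

```text
clock: 22.17
position: [0.4172, 0.1574, 0.0743]
ee_rot: [0.001, 0.696, 0.718, 0.002]
contact_force: [0.2, -0.1, -0.5]
width: 0.0205
gripper_force: 58.9
```

```bash
cat > w.py <<'E'
from h import *
def warp(p,z,x0,y0,w,h,m=.0005):  # rows: +x up->down flipped; img[i,j]: x=x0+i*m, y=y0+j*m
    I,J=np.meshgrid(np.arange(h),np.arange(w),indexing="ij")
    X=np.stack([x0+I*m,y0+J*m,np.full(I.shape,z)],-1)-p["position"]
    c=X@rot(p["orientation"])@np.array(p["K"]).T; uv=(c[...,:2]/c[...,2:]).astype(np.float32)
    return cv2.remap(p["frame"],uv[...,0],uv[...,1],cv2.INTER_CUBIC)
def pad(p,z,thr=75):
    im=warp(p,z,.47,.08,400,360); g=cv2.cvtColor(im,cv2.COLOR_RGB2GRAY)
    m=cv2.morphologyEx((g<thr).astype(np.uint8),cv2.MORPH_OPEN,np.ones((9,9)))
    n,l,st,c=cv2.connectedComponentsWithStats(m)
    for i in range(1,n):
        if st[i,4]>3000:
            pt=np.argwhere(l==i).astype(np.float32); r=cv2.minAreaRect(pt); print(z,"centre",(np.array(r[0])*.0005+[.47,.08]).round(4),"size mm",(np.array(r[1])/2).round(1),"ang",round(r[2],2))
    return im
E
python3 - <<'E'
from w import *
s,t=get_image("scene"),get_image("top"); import pickle; pickle.dump((s,t),open("st.pkl","wb"))
pad(s,.056); print("top");pad(t,.056)
t0=dict(t); t0["frame"]=cv2.imread("pics/t0.png")[:,:,::-1].copy(); print("top0"); pad(t0,.051)
st=get_state();print(st["width"],st["position"],st["contact_force"])
E
```

```text
0.056 centre [0.5162 0.1062] size mm [52.5 55.5] ang 90.0
0.056 centre [0.5657 0.1913] size mm [79.3 83.1] ang 8.13
top
0.056 centre [0.5647 0.1919] size mm [82.7 86.9] ang 8.13
top0
0.051 centre [0.5525 0.1901] size mm [58.1 86.9] ang 7.85
0.020447052971859683 [0.41520339 0.15693623 0.0720614 ] [ 0.17941708  0.36539808 -1.17441561]
```

Run:
```python
from w import *
import pickle; s,t=pickle.load(open("st.pkl","rb"))
t0=dict(t); t0["frame"]=cv2.imread("pics/t0.png")[:,:,::-1].copy()
s0=dict(s); s0["frame"]=cv2.imread("pics/s0.png")[:,:,::-1].copy()
def red(p,z,x0=.38,y0=.03):
    im=warp(p,z,x0,y0,360,160).astype(int); r,g,b=im[...,0],im[...,1],im[...,2]
    m=((r-g>40)&(abs(g-b)<45)&(r>120)).astype(np.uint8); n,l,st,c=cv2.connectedComponentsWithStats(m)
    for i in range(1,n):
        if st[i,4]>40: print("  red",z,(c[i][::-1]*.0005+[x0,y0]).round(4),st[i,4])
    w=(im.min(-1)>165).astype(np.uint8); n,l,st,c=cv2.connectedComponentsWithStats(w)
    for i in range(1,n):
        if st[i,4]>200:
            q=cv2.minAreaRect(np.argwhere(l==i).astype(np.float32)); print("  white",(np.array(q[0])*.0005+[x0,y0]).round(4),(np.array(q[1])/2).round(1),round(q[2],1))
    o=((r-b>120)&(g-b>40)).astype(np.uint8); n,l,st,c=cv2.connectedComponentsWithStats(o)
    for i in range(1,n):
        if st[i,4]>800:
            q=cv2.minAreaRect(np.argwhere(l==i).astype(np.float32)); print("  orange",(np.array(q[0])*.0005+[x0,y0]).round(4),(np.array(q[1])/2).round(1),round(q[2],1))
print("top0 z4");red(t0,.004);print("top0 z17");red(t0,.017);print("scene0 z4");red(s0,.004)
print("held scene z.094");red(s,.094);print("held top");red(t,.094)
```

```text
top0 z4
  red 0.004 [0.4039 0.1484] 86
  red 0.004 [0.411  0.1857] 50
  red 0.004 [0.4185 0.086 ] 397
  red 0.004 [0.4267 0.1596] 245
  white [0.4172 0.1088] [22.2 42.3] 2.3
  white [0.4181 0.0703] [22.2 28.1] 1.7
  orange [0.4155 0.1578] [55.5 23. ] 90.0
top0 z17
  red 0.017 [0.4043 0.1563] 121
  red 0.017 [0.4245 0.1633] 293
  red 0.017 [0.4187 0.0868] 407
  white [0.4176 0.1095] [21.9 42.2] 3.7
  white [0.4183 0.0712] [21.6 27.8] 2.7
  orange [0.4157 0.1576] [22.7 55.5] 1.2
scene0 z4
  red 0.004 [0.4164 0.1565] 1110
  red 0.004 [0.4185 0.0838] 484
  white [0.4187 0.0867] [23.2 67.1] 1.5
  orange [0.4171 0.1504] [24.  59.1] 1.9
held scene z.094
  red 0.094 [0.4179 0.1559] 1022
  white [0.4205 0.1058] [22.9 22.8] 1.7
  orange [0.4187 0.1481] [24.1 60.5] 2.0
held top
  white [0.4148 0.0793] [74.9 22. ] 11.3
  white [0.4045 0.151 ] [117.  49.] 90.0
```

Emit:
{"method": "apply_moves", "body": {"deltas": [15,2,-2,0,-6,15,4,-4,0,-13,15,6,-5,0,-20,15,8,-6,0,-27,15,9,-8,0,-34,15,10,-9,0,-41,15,12,-10,0,-48,15,12,-10,0,-55,15,12,-10,0,-62,15,12,-10,0,-69,15,12,-10,0,-76,15,12,-10,0,-83]}}

```text
clock: 23.27
position: [0.4038, 0.1683, 0.0706]
ee_rot: [-0.002, 0.043, 0.999, -0.0]
contact_force: [0.1, -0.5, -0.4]
width: 0.0208
gripper_force: 58.9
```

Emit:
{"method": "apply_moves", "body": {"deltas": [15,0,0,0,-6,15,0,0,0,-10,15,0,0,0,-13.1,15,0,0,0,-13.1,15,0,0,0,-13.1]}}

```text
clock: 23.68
position: [0.4041, 0.1684, 0.071]
ee_rot: [-0.001, -0.068, 0.998, -0.0]
contact_force: [-1.2, 0.7, -1.0]
width: 0.0203
gripper_force: 58.9
```

```bash
cat > g.py <<'E'
from w import *
def held(zt,x0=.40,y0=.12):
    s,t=get_image("scene"),get_image("top")
    for nm,p in(("scene",s),("top",t)):
        im=warp(p,zt,x0,y0,200,260).astype(int); r,g,b=im[...,0],im[...,1],im[...,2]
        for lab,m,a in(("red",(r-g>40)&(abs(g-b)<45)&(r>120),60),("white",im.min(-1)>165,200),("orange",(r-b>120)&(g-b>40),300)):
            n,l,st,c=cv2.connectedComponentsWithStats(m.astype(np.uint8))
            for i in range(1,n):
                if st[i,4]>a:
                    q=cv2.minAreaRect(np.argwhere(l==i).astype(np.float32)); print(nm,lab,(c[i][::-1]*.0005+[x0,y0]).round(4),(np.array(q[1])/2).round(1),round(q[2],1))
    return s,t
E
python3 - <<'E'
from g import *
togo([.4053,.1689,.03],97.9); held(.094,.38)
st=get_state();print(st["width"],st["qpos"].round(2) if hasattr(st["qpos"],"round") else st["qpos"])
E
```

```text
pos [0.4041 0.1684 0.071 ] yyaw 97.79 delta [-1.3  0.3 41. ] turn -0.11 t 23.6833
scene red [0.3859 0.1645] [34.  12.5] 90.0
scene red [0.4246 0.1646] [21.1 34.7] 14.0
scene red [0.476  0.1777] [ 4.9 28. ] 8.3
scene white [0.453  0.1748] [44.7 24.1] 7.8
scene white [0.4962 0.1911] [52.5 33. ] 90.0
scene orange [0.383  0.1586] [ 9.5 28.5] 0.0
scene orange [0.424  0.1616] [18.8 29.6] 11.3
top red [0.4751 0.1778] [ 5.  24.7] 7.9
top white [0.387  0.1436] [36.  70.5] 0.0
top white [0.4566 0.1758] [34.4 22.2] 7.7
top white [0.4922 0.1821] [33.8 29.3] 3.8
top white [0.5032 0.1668] [13.   5.7] 10.8
0.020399917451651362 [ 0.24  0.2   1.99  0.    0.94 -1.47]
```

Emit:
{"method": "apply_moves", "body": {"deltas": [15,0,0.5,8,0,15,0,1,18,0,15,0,1,28,0,15,0,1,36,0,15,0,1,42,0,15,0,1,46,0,15,0,1,47,0,15,0,1,47,0,15,0,1,47,0]}}

```text
clock: 24.53
position: [0.4052, 0.1697, 0.0253]
ee_rot: [0.0, -0.069, 0.998, 0.0]
contact_force: [-1.1, 0.3, -1.1]
width: 0.0202
gripper_force: 58.9
```

Emit:
{"method": "apply_moves", "body": {"deltas": [15,0,0,0.5,0,15,0,0,1,0,15,0,0,1.5,0,15,0,0,2,0,15,0,0,2,0,15,0,0,2,0]}}

```text
clock: 25.03
position: [0.4049, 0.1697, 0.0232]
ee_rot: [0.0, -0.069, 0.998, 0.0]
contact_force: [-0.6, -0.4, -1.3]
width: 0.0206
gripper_force: 58.9
```

Emit:
{"method": "apply_moves", "body": {"deltas": [15,0,0,0.5,0,15,0,0,1,0,15,0,0,1,0,15,0,0,1,0]}}

```text
clock: 25.37
position: [0.4049, 0.1697, 0.0221]
ee_rot: [-0.0, -0.069, 0.998, 0.0]
contact_force: [-0.2, -0.0, -1.2]
width: 0.0205
gripper_force: 58.9
```

Emit:
{"method": "apply_moves", "body": {"deltas": [15,0,0,0.5,0,15,0,0,1,0,15,0,0,1,0,15,0,0,1,0]}}

```text
clock: 25.7
position: [0.4049, 0.1696, 0.021]
ee_rot: [-0.0, -0.069, 0.998, 0.0]
contact_force: [0.8, -0.5, -1.1]
width: 0.0205
gripper_force: 58.9
```

Emit:
{"method": "apply_moves", "body": {"deltas": [15,0,0,0.5,0,15,0,0,1,0,15,0,0,1,0,15,0,0,1,0]}}

```text
clock: 26.03
position: [0.4049, 0.1697, 0.0201]
ee_rot: [0.0, -0.069, 0.998, 0.0]
contact_force: [-0.2, 0.1, -1.0]
width: 0.0202
gripper_force: 58.9
```

Emit:
{"method": "apply_moves", "body": {"deltas": [15,0,0,0.5,0,15,0,0,1,0,15,0,0,1,0,15,0,0,1,0]}}

```text
clock: 26.37
position: [0.4049, 0.1697, 0.0192]
ee_rot: [0.0, -0.069, 0.998, 0.0]
contact_force: [-0.5, -0.7, 2.7]
width: 0.0207
gripper_force: 59.1
```

Emit:
{"method": "apply_moves", "body": {"deltas": [15,0,0,-1.2,0,15,0,0,-2.3,0,15,0,0,-2.3,0]}}

```text
clock: 26.62
position: [0.405, 0.1697, 0.0215]
ee_rot: [0.0, -0.069, 0.998, 0.0]
contact_force: [0.4, 0.1, -0.7]
width: 0.0203
gripper_force: 58.9
```

Run:
```python
from g import *
togo([.4449,.1745,.0212],97.9); s,t=held(.0435,.40); pad(s,.056);pad(t,.056)
# front white marks on base: midpoint
for nm,p in(("scene",s),("top",t)):
    im=warp(p,.038,.47,.12,260,100).astype(int); m=(im.min(-1)>165).astype(np.uint8); n,l,st,c=cv2.connectedComponentsWithStats(m)
    for i in range(1,n):
        if 20<st[i,4]<2000: print(nm,"mark",(c[i][::-1]*.0005+[.47,.12]).round(4),st[i,2:5])
```

```text
pos [0.405  0.1697 0.0215] yyaw 97.88 delta [-40.1  -0.7   0.3] turn -0.02 t 26.6167
scene red [0.4252 0.1655] [20.5 33.8] 14.0
scene red [0.477  0.1783] [ 5.2 27.9] 8.1
scene white [0.4542 0.1751] [44.3 24.1] 8.3
scene white [0.5088 0.1779] [47.9 98.1] 7.7
scene orange [0.4248 0.1625] [18.4 29.2] 13.4
top red [0.4757 0.1792] [ 4.9 23.8] 9.1
top white [0.4572 0.177 ] [34.1 22.2] 7.9
top white [0.4921 0.1818] [30.2 23.9] 11.3
top white [0.503  0.1988] [18.1  4.9] 5.5
top white [0.5075 0.1678] [17.3  6.2] 10.8
top white [0.5194 0.1722] [27.1 88.3] 7.4
0.056 centre [0.5162 0.1062] size mm [52.5 55.5] ang 90.0
0.056 centre [0.5657 0.1913] size mm [79.5 83.2] ang 8.2
0.056 centre [0.5648 0.1919] size mm [82.7 87. ] ang 8.24
scene mark [0.473  0.1723] [ 47  15 604]
top mark [0.4719 0.1778] [ 44  12 353]
top mark [0.4916 0.2298] [ 7  8 37]
top mark [0.4933 0.218 ] [ 9  7 38]
top mark [0.5031 0.1991] [ 13  36 316]
top mark [0.4952 0.2044] [ 8  6 24]
top mark [0.5009 0.2323] [ 4 15 45]
top mark [0.5078 0.1679] [ 17  35 350]
top mark [0.5083 0.1374] [ 44  36 315]
top mark [0.5158 0.2097] [ 143   22 1664]
top mark [0.5157 0.1462] [ 8  4 22]
top mark [0.5193 0.1568] [12  2 22]
```

Emit:
{"method": "apply_moves", "body": {"deltas": [15,-2,0,0,0,15,-4,0,0,0,15,-6,0,0,0,15,-8,0,0,0,15,-10,0,0,0,15,-12,0,0,0,15,-14,0,0,0,15,-16,0,0,0,15,-16,0,0,0]}}

```text
clock: 27.47
position: [0.4214, 0.172, 0.0214]
ee_rot: [0.0, -0.069, 0.998, 0.0]
contact_force: [0.0, 0.2, -0.8]
width: 0.0204
gripper_force: 58.9
```

Emit:
{"method": "apply_moves", "body": {"deltas": [15,-2,0,0,0,15,-4,0,0,0,15,-6,0,0,0,15,-8,0,0,0,15,-10,0,0,0,15,-12,0,0,0,15,-14,0,0,0,15,-16,0,0,0,15,-18,0,0,0,15,-19,0,0,0,15,-19,0,0,0,15,-19,0,0,0]}}

```text
clock: 28.47
position: [0.4395, 0.1744, 0.0214]
ee_rot: [-0.0, -0.069, 0.998, 0.0]
contact_force: [0.4, -0.5, -0.3]
width: 0.0203
gripper_force: 58.9
```

Run:
```python
from g import *
togo([.4449,.1745,.0212],97.9); s,t=held(.0425,.43)
```

```text
pos [0.4395 0.1744 0.0214] yyaw 97.87 delta [-5.3 -0.7  0.1] turn -0.03 t 28.4667
scene red [0.4612 0.1701] [18.3 32.9] 12.5
scene red [0.5117 0.1834] [ 4.9 23.9] 8.4
scene white [0.5079 0.1742] [ 68.5 109.6] 23.7
scene orange [0.4608 0.1674] [16.  28.1] 13.0
top red [0.5102 0.1847] [ 5.  23.5] 9.0
top white [0.4395 0.1634] [95. 43.] 90.0
top white [0.5008 0.1831] [15.5 23.9] 9.5
top white [0.5023 0.1991] [ 8.6 18.4] 79.4
top white [0.5074 0.1678] [17.2  6. ] 9.5
top white [0.5258 0.1675] [48.1 87.6] 0.4
```

Emit:
{"method": "apply_moves", "body": {"deltas": [15,-2,-0.3,0,0,15,-4,-0.3,0,0,15,-4.8,-0.3,0,0,15,-4.8,-0.3,0,0,15,-4.8,-0.3,0,0]}}

```text
clock: 28.98
position: [0.4444, 0.1748, 0.0214]
ee_rot: [-0.0, -0.069, 0.998, 0.0]
contact_force: [-0.8, 0.6, -1.4]
width: 0.0202
gripper_force: 58.9
```

```bash
cat > e.py <<'E'
from g import *
s,t=held(.0425,.44)
u=np.array([.9899,.1415]);n=np.array([-.1415,.9899]);M=np.array([.5157,.1846])
for nm,p in(("top",t),("scene",s)):
    g=cv2.cvtColor(p["frame"],cv2.COLOR_RGB2GRAY)
    for lat in(-.035,-.025,.025,.035):
        a=np.arange(-12,8,.5)*1e-3; uv=np.array([proj(p,[*(M+u*k+n*lat),.055]) for k in a],np.float32)
        v=cv2.remap(g,uv[None,:,0],uv[None,:,1],cv2.INTER_CUBIC)[0].astype(int); d=v[4:]-v[:-4]; i=int(np.argmax(d)); print(nm,lat,"edge at",a[i+2]*1000, "step",d[i])
togo([.4449,.1745,.0212],97.9); print(get_state()["contact_force"])
E
python3 e.py
```

```text
scene red [0.466  0.1708] [18.2 33.2] 12.8
scene red [0.5162 0.1831] [ 3.9 23.4] 8.6
scene white [0.5102 0.1733] [ 66.2 115.6] 29.6
scene orange [0.4659 0.1675] [15.9 27.6] 13.4
top red [0.5146 0.1851] [ 4.6 22.9] 7.9
top white [0.4485 0.1628] [38.5 94. ] 0.0
top white [0.5043 0.1991] [14.6  5.3] 4.8
top white [0.5068 0.1838] [13.  23.5] 8.1
top white [0.5106 0.1684] [11.7  5.3] 7.1
top white [0.5303 0.1643] [51.7 88. ] 5.7
top -0.035 edge at 0.0 step 58
top -0.025 edge at -0.5 step 48
top 0.025 edge at 0.0 step 36
top 0.035 edge at 0.0 step 50
scene -0.035 edge at 1.0 step 29
scene -0.025 edge at 1.5 step 30
scene 0.025 edge at 1.0 step 28
scene 0.035 edge at 0.5 step 28
pos [0.4443 0.1748 0.0214] yyaw 97.88 delta [-0.6 -0.4  0.2] turn -0.02 t 29.0833
[ 0.84306104  0.60274465 -1.27797661]
```

Emit:
{"method": "apply_moves", "body": {"deltas": [15,-0.5,-0.3,0.5,0,15,-0.5,-0.3,1,0,15,-0.5,-0.3,1.4,0,15,-0.5,-0.3,1.4,0,15,-0.5,-0.3,1.4,0], "squeeze": 20}}

```text
clock: 29.5
position: [0.4449, 0.1746, 0.02]
ee_rot: [0.0, -0.069, 0.998, 0.0]
contact_force: [-0.2, 0.3, -0.2]
width: 0.0205
gripper_force: 58.9
```

Emit:
{"method": "apply_moves", "body": {"deltas": [24,0,0,0,0,28,0,0,0,0,32,0,0,0,0,36,0,0,0,0,36,0,0,0,0,36,0,0,0,0]}}

```text
clock: 30.0
position: [0.445, 0.1746, 0.02]
ee_rot: [0.0, -0.069, 0.998, 0.0]
contact_force: [-0.4, 0.3, -0.5]
width: 0.036
gripper_force: 0.0
```

```bash
python3 e.py
```

```text
scene red [0.4661 0.1732] [17.2 33. ] 12.1
scene red [0.5166 0.182 ] [ 3.7 24. ] 8.1
scene white [0.5099 0.1739] [ 65.5 115.5] 29.5
scene orange [0.4655 0.1701] [14.8 27.4] 14.0
top red [0.5148 0.1846] [ 4.4 23.2] 7.9
top white [0.4489 0.1628] [40.5 94. ] 0.0
top white [0.5049 0.199 ] [13.7  5.2] 5.4
top white [0.5073 0.1837] [13.1 23.8] 7.9
top white [0.5109 0.1684] [11.2  5.4] 8.1
top white [0.5303 0.1643] [51.3 88. ] 6.1
top -0.035 edge at 0.0 step 57
top -0.025 edge at -0.5 step 47
top 0.025 edge at 0.0 step 36
top 0.035 edge at 0.0 step 54
scene -0.035 edge at 1.0 step 29
scene -0.025 edge at 1.0 step 30
scene 0.025 edge at 1.5 step 24
scene 0.035 edge at 0.5 step 31
pos [0.4449 0.1746 0.02  ] yyaw 97.88 delta [ 0.  -0.1 -1.2] turn -0.02 t 30.1
[-0.73024134  0.34772054 -0.32297523]
```

Emit:
{"method": "apply_moves", "body": {"deltas": [36,0,0,-6,0,36,0,0,-18,0,36,0,0,-35,0,36,0,0,-60,0,36,0,0,-90,0,36,20,0,-120,0,36,50,0,-150,0,36,80,0,-170,0,36,110,0,-180,0,36,120,0,-180,0,36,120,0,-180,0,36,120,0,-180,0]}}

```text
clock: 31.1
position: [0.3265, 0.1582, 0.2001]
ee_rot: [0.001, -0.069, 0.998, 0.0]
contact_force: [0.5, -0.1, -0.1]
width: 0.0359
gripper_force: 0.0
```

```bash
python3 e.py; python3 -c "
from h import *
measure(['pot_grip','pot','cork_mat','frit_jar','gauge_grip','gauge_line'])"
```

```text
scene red [0.4588 0.1729] [36.3 32.8] 4.1
scene red [0.5166 0.1821] [ 3.7 24.3] 8.1
scene white [0.5099 0.1738] [ 65.8 115.6] 29.6
scene orange [0.456  0.1694] [34.5 27.9] 3.3
top red [0.4604 0.1683] [39.3 18.5] 42.9
top red [0.4517 0.1869] [24.7  1.4] 7.4
top red [0.5148 0.1846] [ 4.4 23.2] 7.9
top white [0.5107 0.1718] [ 66.3 110.1] 35.4
top orange [0.4552 0.1757] [33.2 22.6] 8.9
top -0.035 edge at -0.5 step 59
top -0.025 edge at -0.5 step 45
top 0.025 edge at 0.5 step 37
top 0.035 edge at 0.0 step 54
scene -0.035 edge at 1.0 step 28
scene -0.025 edge at 1.0 step 29
scene 0.025 edge at 1.0 step 23
scene 0.035 edge at 0.5 step 29
pos [0.3273 0.1583 0.1996] yyaw 97.86 delta [-118.7   -0.   178.4] turn -0.04 t 31.2
[0.48715695 0.41533857 0.67749203]
pot_grip [0.6959 0.0781 0.1423] err 0.0035 0.83 0.75 [234. 178.] [316. 148.]
pot [0.7021 0.0778 0.0117] err 0.0044 0.79 0.82 [236. 218.] [312. 161.]
cork_mat [0.7008 0.0759 0.0133] err 0.0048 0.95 0.55 [236. 217.] [313. 161.]
frit_jar [0.7186 0.2317 0.0107] err 0.0017 0.71 0.73 [202. 265.] [242. 153.]
gauge_grip [0.4436 0.1759 0.0544] err 0.0044 0.72 0.82 [335. 267.] [267. 276.]
gauge_line [0.5166 0.1885 0.0528] err 0.0001 0.8 0.9 [298. 263.] [261. 242.]
```

All is in place: the pot is on the mat, the gauge is seated with its line at the edge, and the jar hasn't moved. Handing in.

```bash
python3 -c "
from rig import *
print(sign_off())"
```

```text
the job is handed in; nothing more can be done
None
```

The job is handed in at about 31 s on the clock: the pot stands on the cork mat, the gauge is in the gap with its red line within about 1 mm of the platform edge, and the jar was left alone; the judge returned no verdict, and the peak contact force was about 36 N while touching the table beside the gauge.

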